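# Service the filter of a bench dust box

## Robot

A 6-joint arm with a two-finger parallel gripper is mounted at the origin on the work surface. World frame = base frame: x ahead of the robot, y to its left, z up, the work surface at z = 0. Lengths are in m, angles in degrees, forces in N, time in s.
With the tool pointing down it reaches from about 0.325 to 0.85 m from the base axis. Payload 15.5 kg.
Tool frame: the origin (TCP) lies at the very end of the fingers, on their centre line; the grasp point (between the pads) lies arm.grip_depth behind it (arm.grip_depth is the distance from the TCP to the grasp point, in m); z points along the fingers, y is the line along which they close (so a half turn about z gives the same grasp; the last joint's range is limited). The gripper opens to 91 mm and grips with 3 to 60 N. Pads are 32 mm wide; open, the fingers measure 118 mm over their backs; the gripper's body (76 mm by 178 mm) begins 60 mm behind the grasp point.
Start: joints at [-72.852, 28.281, 77.091, -0, 74.628, -5.472], TCP at [0.24, -0.577, 0.214] pointing down, gripper open.
Joint ranges: [-166.48, 166.48], [-47.26, 123.95], [12.59, 153.08], [-70.14, 250.14], [6.76, 159.57], [-176.63, 176.63]. Speed limits (degrees/s): [108.29, 108.29, 147.25, 172.46, 172.46, 172.46].

## Interface

Orientations are given as a 3x3 rotation matrix whose columns are the frame's x, y, z axes.
In Python, from rig import arm gives the robot as it stands. Calls block until the motion is done:
- arm.move_to(position, orientation): joint-space move of the TCP to a pose.
- arm.move_l(position, orientation=None, feed=0.15): straight line of the TCP; orientation=None keeps the orientation; feed is the mean speed in m/s.
- arm.move_joints(angles): joint-space move.
- arm.grip(opening): finger opening in m; the grip force is fixed at half the most; returns when the fingers have stopped.
- arm.sleep(seconds).
- arm.solve_ik(position, orientation): joint angles nearest the present ones, or None.
- arm.snapshot(name): name is "scene" or "top" or "wrist"; returns the picture (384x512x3 uint8, red, green, blue); there is no depth.
- arm.get_calibration(name): a dict with "intrinsics" (3x3 intrinsics, pixels), "cam_to_world" (4x4, takes a point from camera to world coordinates). Camera axes: x right, y down, z forward; pixel columns grow to the right and rows downward; lengths in m; the calibration is good to about 2 mm. The wrist camera is an equidistant fisheye: a pixel r from the principal point sees the ray r / f radians off the axis. A picture is of the moment at which its call begins: read the wrist's pose just before it. get_calibration takes no time and is no camera call; for the wrist camera it gives the pose at the moment of the call.
A pose or a line that the arm cannot do raises arm.Unreachable and nothing moves.
- arm.sign_off(): hands the job in; it is judged then, once.
Readings, each from a call of its own:
- arm.current_t(): time.
- arm.current_joint_positions(): joint angles.
- arm.current_dq(): joint speeds.
- arm.current_tau(): joint torques, N m.
- arm.current_ee_pos(): TCP position.
- arm.current_tool_rot(): TCP orientation.
- arm.current_force(): force on the tool from outside, world axes, zero at the start.
- arm.current_torque(): the same for the moment, N m.
- arm.current_width(): finger opening in m.
- arm.current_grasp_force(): force on a finger pad.
Only numpy, scipy, OpenCV 4.12 (cv2) and the standard library are available. Lean on these libraries where they do the work, as an engineer would, in place of code of your own. Each camera call takes 0.05 s, during which the arm holds its last target. There are 200 camera calls.

## Task

The dust drawer of the plywood dust box has been emptied: push it fully shut first, then lift the box's cover flap right up so that it stands open by itself. Draw the filter plate up out of the box by its tab and finish still holding it with the gripper, upright, still and clear above the middle of the steel tray, with its long side along the tray's long side, ready to be brushed off. The drawer stays shut and the flap stays up; leave the tray, tin, bottle and brush where they stand.

Things in the scene. Friction and masses are not known exactly. Their poses are not given: they have to be found in the camera images.
- dustbox: Fixed plywood dust box, 140 (x) x 200 (y) x 150 mm high, plus the 8 mm flap on top. Origin under its centre (drawer shut), at bench level; x points to its back, away from the robot (within 0.3 rad of world x), y left, z up. Under the flap an open chamber (x -39 to 64, y -92 to 92, floor z = 42 mm); the filter plate stands upright in a channel across it, centre plane at x = 0.
- drawer (a joint): Dust drawer, m: 0 shut (hard stop), grows as it slides out towards the robot (box -x), to 0.09; starts at 0.03 to 0.07. About 2 N of friction; stays where left. Its front is a flat upright panel 200 wide, 12 thick, 140 high (z = 4 to 144 mm) with nothing sticking out: it can be pushed from in front with the fingers pointing down, along its upper edge.
- drawer_front (a point): Middle of the upper edge of the drawer front's outer face: at box (-70 mm - drawer opening, 0, 144). Axes as the box.
- flap (a joint): Cover flap, rad: 0 down, grows as it opens upward about its hinge on the box's far upper edge; 1.57 upright, stop at 1.8. Stiff hinge (0.22 N m friction, flap 150 g): stays at any angle. A plate 8 thick, 200 wide, reaching from 3 to 125 mm in front of the hinge (near edge at box x = -55 mm when down). Once partly up, push its near edge up and away along its arc.
- flap_hinge (a point): Middle of the flap's hinge axis, which runs along the box's y: at box (70, 0, 150) mm. Its axes turn with the flap.
- flap_bar (a point): Middle of the steel bar handle on the flap's upper face: a round bar 10 mm thick along the box's y, 90 mm between its posts, its axis 30 mm above the flap's upper face (25 mm free under it), 98 mm in front of the hinge; at 0 it is at box (-28, 0, 188) mm. Axes turn with the flap.
- filter: Filter plate, hidden under the flap at first: aluminium frame 150 (y) x 16 (x) x 80 (z) mm, pleated paper faces, and a grip tab on its upper middle, 40 (y) x 12 (x), 24 high (104 in all). 150 to 300 g. Origin under the frame's middle; z up, y along its long side. Stands loosely (3 mm play) at box (0, 0, 42), tab top 4 mm below the box rim; it must rise 110 mm to come out.
- filter_tab (a point): Middle of the top face of the filter plate's tab, 104 mm above filter's origin. Axes as the filter plate.
- tray: Loose open steel tray, 150 (x) x 220 (y) x 35 mm high, walls 3 mm, 0.9 kg, lying on the bench left or right of the box. Origin under its centre; its long side is its y.
- tin: Closed tin, diameter 90, 110 mm high, standing on the other side of the box from the tray. A bystander: origin under its centre.
- glue: Upright white bottle, diameter 56, 150 mm high. A bystander: origin under its centre.
- brush: Hand brush lying on the bench beyond the box. A bystander.

How it is judged:
By the outcome, as a careful person would: the job done as asked, in the order asked, and still so for the second after the job is handed in, while the arm keeps its last pose, push and grip.
It also fails if it takes over 72 s, if anything falls off the work surface, if the arm or the gripper's body presses on something with over 40 N, if the wrist force passes 120 N, or if a joint passes its speed limit or range.

## Working session

There is one attempt and no reset: what is moved stays moved. The work goes in short steps, each a Python script; the robot and the scene stay as the last script left them, time stands still between calls to the robot, and variables do not carry over. Pictures are saved under pics/ and viewed, at most 10 in all, crops included, and the job is handed in when it is done.

```bash
mkdir -p pics; ls; python3 - <<'E'
from rig import arm
import cv2,numpy as np
for n in("scene","top","wrist"):
    im=arm.snapshot(n); cv2.imwrite(f"pics/{n}0.png",im[:,:,::-1])
    c=arm.get_calibration(n); print(n,np.round(c["intrinsics"],1).tolist(),np.round(c["cam_to_world"],3).tolist())
print(arm.grip_depth,arm.current_t(),np.round(arm.current_tool_rot(),3).tolist())
a=cv2.imread("pics/scene0.png")
E
```

```text
pics
scene [[411.3, 0.0, 252.4], [0.0, 411.3, 190.2], [0.0, 0.0, 1.0]] [[-0.116, 0.714, -0.691, 1.267], [0.993, 0.084, -0.08, 0.084], [0.0, -0.696, -0.718, 0.811], [0.0, 0.0, 0.0, 1.0]]
top [[353.4, 0.0, 256.1], [0.0, 353.4, 193.3], [0.0, 0.0, 1.0]] [[-0.014, -0.988, 0.154, 0.486], [-1.0, 0.012, -0.014, 0.012], [0.012, -0.154, -0.988, 0.931], [0.0, 0.0, 0.0, 1.0]]
wrist [[297.3, 0.0, 254.4], [0.0, 297.3, 193.9], [0.0, 0.0, 1.0]] [[0.384, -0.897, -0.218, 0.301], [-0.923, -0.373, -0.09, -0.552], [-0.001, 0.236, -0.972, 0.384], [0.0, 0.0, 0.0, 1.0]]
0.0188 0.15 [[0.923, 0.385, -0.0], [0.385, -0.923, 0.001], [0.0, -0.001, -1.0]]
```

View pics/scene0.png

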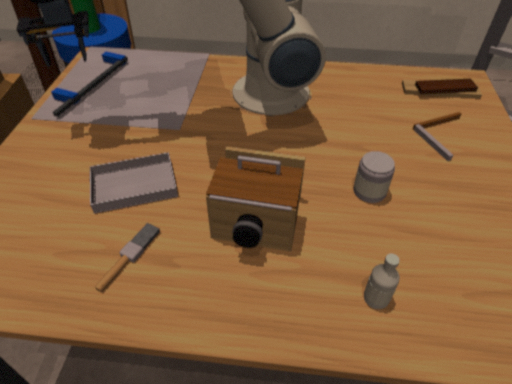

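View pics/top0.png

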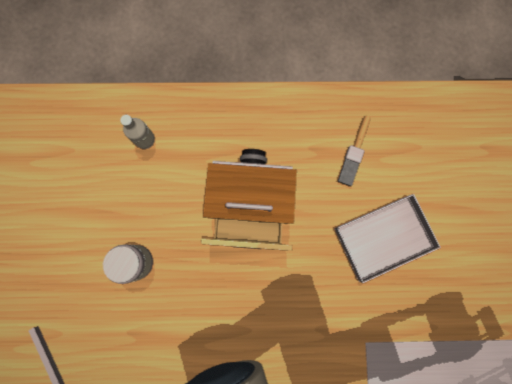

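The scene shows the box in the centre, with the drawer a little open, the tray on the robot's right and the tin and bottle on its left. In the top view the flap spans about (203..297, 163..223), the bar is at (249,208), the drawer edge runs (203,241)-(290,248), and the tray is around (386,239).

```bash
cat > h.py <<'E'
from rig import arm
import cv2,numpy as np
def ray(name,uv,cal=None):
    c=cal or arm.get_calibration(name); K=np.array(c["intrinsics"]);T=np.array(c["cam_to_world"])
    uv=np.atleast_2d(np.array(uv,float)); d=(uv-K[:2,2])/K[0,0]
    if name=="wrist":
        r=np.linalg.norm(d,axis=1,keepdims=True)+1e-12
        v=np.hstack([d/r*np.sin(r),np.cos(r)])
    else: v=np.hstack([d,np.ones((len(d),1))])
    return T[:3,3],v@T[:3,:3].T
def onz(name,uv,z,cal=None):
    o,v=ray(name,uv,cal); return o+v*((z-o[2])/v[:,2:])
def rect(m):
    c=max(cv2.findContours(m,cv2.RETR_EXTERNAL,cv2.CHAIN_APPROX_NONE)[0],key=cv2.contourArea)
    return c[:,0,:],cv2.boxPoints(cv2.minAreaRect(c))
E
python3 - <<'E'
from h import *
im=cv2.imread("pics/top0.png");hsv=cv2.cvtColor(im,cv2.COLOR_BGR2HSV)
for p in[(250,185),(250,215),(250,244),(249,208),(385,240),(352,255),(320,200),(250,233)]:print(p,hsv[p[1],p[0]])
def comp(m,p,r):
    m=m.astype(np.uint8)*255; k=np.zeros_like(m);k[r[1]:r[3],r[0]:r[2]]=255;return m&k
H,S,V=cv2.split(hsv)
flap=comp((S>120)&(V<170)&(H<18),0,(195,150,305,228))
tray=comp((S<90),0,(325,187,445,290))
dr=comp((H>18)&(S>80)&(V>120),0,(195,232,300,256))
out=im.copy()
for n,m,z in(("flap",flap,.158),("tray",tray,.035),("drawer",dr,.144)):
    c,b=rect(m);cv2.drawContours(out,[c],-1,(0,255,0),1)
    P=onz("top",b,z);ctr=P.mean(0)
    e=[P[1]-P[0],P[2]-P[1]];
    print(n,ctr.round(4),[(round(float(np.linalg.norm(x)),4),round(float(np.degrees(np.arctan2(x[1],x[0]))),1)) for x in e],b.round(0).tolist())
cv2.imwrite("pics/ov.png",cv2.resize(out[140:300,190:450],None,fx=3,fy=3))
E
```

```text
(250, 185) [ 14 185 146]
(250, 215) [ 14 185 139]
(250, 244) [ 24 107 195]
(249, 208) [ 10  48 132]
(385, 240) [ 10  24 194]
(352, 255) [ 14  17 193]
(320, 200) [ 17 141 197]
(250, 233) [ 18 130 184]
flap [0.5982 0.017  0.158 ] [(0.142, -3.5), (0.2053, -94.8)] [[201.0, 226.0], [205.0, 163.0], [297.0, 169.0], [292.0, 233.0]]
tray [ 0.5094 -0.3311  0.035 ] [(0.2344, -66.8), (0.1541, -159.9)] [[334.0, 228.0], [415.0, 191.0], [441.0, 247.0], [359.0, 284.0]]
drawer [0.4969 0.0311 0.144 ] [(0.0132, -3.7), (0.2132, -95.2)] [[195.0, 243.0], [195.0, 237.0], [291.0, 244.0], [291.0, 250.0]]
```

View pics/ov.png

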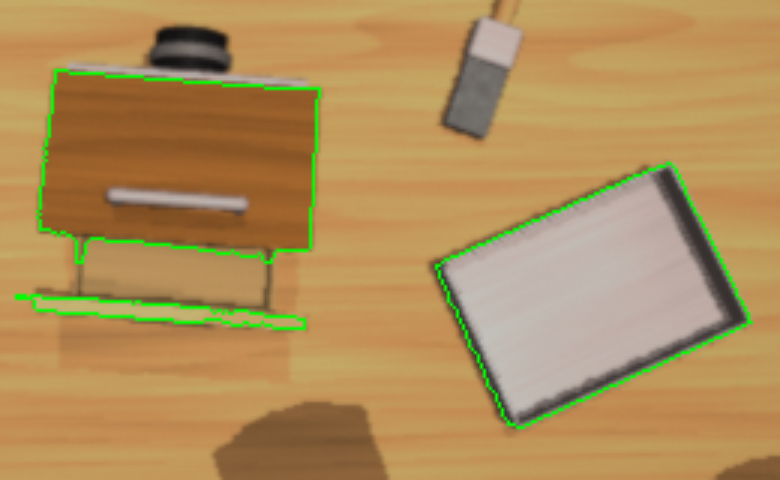

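The overlay gives clean corners for the flap, the drawer edge and the tray. I'll compute the poses from those.

```bash
python3 - <<'E'
from h import *
f=lambda p:np.array(p)/3-1/3+np.array([190,140])
ang=lambda v:round(float(np.degrees(np.arctan2(v[1],v[0]))),2)
F=onz("top",f([(57,70),(319,90),(311,249),(40,230)]),.158)
print("flap",F.round(4).tolist(),F.mean(0).round(4),"yaw:",ang(F[0]-F[1])-90,ang(F[3]-F[2])-90,ang(F[0]-F[3]),ang(F[1]-F[2]),[np.linalg.norm(F[i]-F[i-1]).round(4) for i in range(4)])
D=onz("top",f([(34,309),(305,330),(34,290),(305,317)]),.144)
print("drawer",D.round(4).tolist(),ang(D[0]-D[1])-90)
B=onz("top",f([(109,195),(246,204)]),.188);print("bar",B.round(4).tolist(),ang(B[0]-B[1])-90)
T=onz("top",f([(433,265),(672,163),(750,321),(513,428)]),.035)
print("tray",T.round(4).tolist(),[ang(T[i]-T[i-1]) for i in range(4)],[np.linalg.norm(T[i]-T[i-1]).round(4) for i in range(4)])
E
```

```text
flap [[0.6765, 0.1062, 0.158], [0.659, -0.0893, 0.158], [0.5404, -0.0797, 0.158], [0.5569, 0.1178, 0.158]] [0.6082 0.0137 0.158 ] yaw: -5.1200000000000045 -4.769999999999996 -5.54 -4.63 [np.float64(0.1201), np.float64(0.1963), np.float64(0.1189), np.float64(0.1982)]
drawer [[0.5001, 0.1235, 0.144], [0.4821, -0.0752, 0.144], [0.514, 0.1237, 0.144], [0.4915, -0.0755, 0.144]] -5.189999999999998
bar [[0.5783, 0.0653, 0.188], [0.5707, -0.0312, 0.188]] -4.510000000000005
tray [[0.5342, -0.1971, 0.035], [0.6188, -0.4075, 0.035], [0.4837, -0.4623, 0.035], [0.3991, -0.257, 0.035]] [23.88, -68.08, -157.93, 112.37] [np.float64(0.1477), np.float64(0.2267), np.float64(0.1458), np.float64(0.222)]
```

Box origin is about (0.602, 0.0144) with yaw -5°. The drawer is about 42 mm open, and the tray is at (0.511, -0.334) with yaw 22°. Next I'll shut the drawer, going by force.

```bash
cat >> h.py <<'E'
BO=np.array([.6022,.0144,0.]);BY=np.radians(-5.0)
def W(p):
    c,s=np.cos(BY),np.sin(BY);return BO+np.array([c*p[0]-s*p[1],s*p[0]+c*p[1],p[2]])
def Rd(deg):
    c,s=np.cos(np.radians(deg)),np.sin(np.radians(deg));return np.array([[c,s,0],[s,-c,0],[0,0,-1.]])
def bx(p):
    c,s=np.cos(BY),np.sin(BY);d=np.array(p)-BO;return np.array([c*d[0]+s*d[1],-s*d[0]+c*d[1],d[2]])
E
python3 - <<'E'
from h import *
R=Rd(175)
arm.grip(0.0)
arm.move_to(W([-.16,0,.24]),R); print(arm.current_t(),arm.current_joint_positions())
arm.move_l(W([-.16,0,.118]),feed=.2)
f0=np.array(arm.current_force());u=W([1,0,0])-BO
arm.move_l(W([-.10,0,.118]),feed=.12);print(arm.current_t(),(np.array(arm.current_force())-f0)@u)
x=-.10
while x<-.074:
    x+=.002;arm.move_l(W([x,0,.118]),feed=.04);f=(np.array(arm.current_force())-f0)@u
    print(round(x,3),bx(arm.current_ee_pos()).round(4),f.round(1))
    if f<-12:break
arm.sleep(.2);print(arm.current_t(),(np.array(arm.current_force())-f0)@u)
cv2.imwrite("pics/d.png",arm.snapshot("top")[:,:,::-1])
E
```

```text
3.7917 [-4.11833435e+00  1.19270510e+01  9.90817640e+01 -6.78984388e-03
  6.89837318e+01 -8.90317429e+01]
5.2 0.7182878937743575
-0.098 [-0.0982  0.      0.1181] 1.4
-0.096 [-0.096 -0.     0.118] -0.6
-0.094 [-0.0939 -0.      0.1179] -0.4
-0.092 [-0.0918  0.      0.118 ] -0.6
-0.09 [-0.0897  0.      0.118 ] 1.5
-0.088 [-0.0877  0.      0.118 ] 0.1
-0.086 [-0.087   0.      0.1178] -5.5
-0.084 [-0.087   0.      0.1176] -15.7
7.4 -16.669394333664457
```

The drawer hit its stop, with the front at x ≈ -71 mm. Next I'll grip the bar and follow its arc.

```bash
python3 - <<'E'
from h import *
R=Rd(85)
arm.move_l(W([-.095,0,.118]),feed=.1)
arm.move_l(W([-.10,0,.25]),feed=.3)
arm.move_to(W([-.028,0,.25]),R)
arm.grip(.05)
arm.move_l(W([-.028,0,.173]),feed=.15)
arm.grip(0.0);print("w",arm.current_width(),arm.current_grasp_force(),arm.current_t(),bx(arm.current_ee_pos()).round(4))
f0=np.array(arm.current_force())
for th in np.linspace(0,1.63,11)[1:]:
    c,s=np.cos(th),np.sin(th)
    arm.move_l(W([.070-.098*c+.038*s,0,.150+.098*s+.038*c-.015]),feed=.1)
    f=np.array(arm.current_force())-f0;print(round(th,2),f.round(1),round(arm.current_width(),4))
    if np.linalg.norm(f)>40:break
print(arm.current_t())
cv2.imwrite("pics/f.png",arm.snapshot("scene")[:,:,::-1])
E
```

```text
w 0.009411594768195345 29.999853372573853 11.9917 [-0.0275 -0.      0.1732]
0.16 [-0.9  0.7 -0.7] 0.0091
0.33 [-7.8  1.6  4. ] 0.0094
0.49 [-16.5   1.5  13.8] 0.0091
0.65 [-14.1  -0.1  18.5] 0.009
0.82 [-8.7 -0.  14.7] 0.009
0.98 [-4.9 -0.9 10.6] 0.009
1.14 [-2.1 -0.2  7.6] 0.0091
1.3 [-1.1 -0.8  5.2] 0.0093
1.47 [-0.8 -0.5  3.5] 0.0096
1.63 [-0.5 -0.6  0.9] 0.0095
15.2417
```

View pics/f.png

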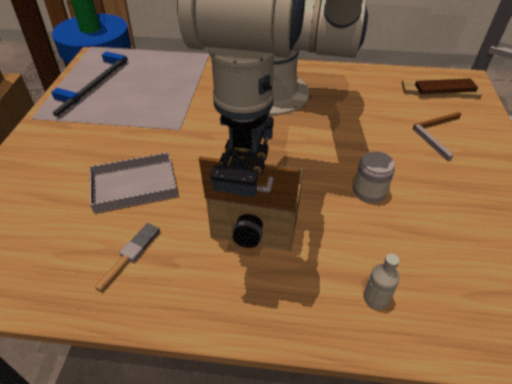

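The flap appears upright, with its upper face and bar towards the rear camera and its top edge near row 160. I'll release carefully, retreat upward and check.

```bash
python3 - <<'E'
from h import *
arm.grip(.02);print(arm.current_width(),np.round(arm.current_force(),1))
p=np.array(arm.current_ee_pos());arm.move_l(p+[0,0,.10],feed=.15);print(np.round(arm.current_force(),1))
arm.move_l(W([-.13,0,.34]),feed=.3)
arm.move_to(W([-.16,0,.30]),Rd(175)); arm.grip(.07)
print(arm.current_t())
a=arm.snapshot("top");b=arm.snapshot("scene")
cv2.imwrite("pics/t2.png",a[:,:,::-1]);cv2.imwrite("pics/s2.png",b[:,:,::-1])
s=np.vstack([cv2.resize(a[130:260,180:340],None,fx=3.5,fy=3.5)[:300],cv2.resize(b[130:260,180:340],None,fx=3.5,fy=3.5)[:300]]) if 0 else np.hstack([cv2.resize(a[130:270,190:310],None,fx=3.3,fy=3.3),cv2.resize(b[130:270,190:310],None,fx=3.3,fy=3.3)])
cv2.imwrite("pics/c2.png",s[:,:,::-1])
for n in("top","scene"):
  c=arm.get_calibration(n);K=np.array(c["intrinsics"]);T=np.linalg.inv(c["cam_to_world"])
  for th in(1.4,1.57,1.7):
    for y in(-.1,.1):
      q=W([.07-.125*np.cos(th)+.008*np.sin(th),y,.15+.125*np.sin(th)+.008*np.cos(th)]);q=K@(T[:3,:3]@q+T[:3,3]);o=(190,130)
      print(n,th,y,((q[:2]/q[2]-o)*3.3).round(0)+([396,0] if n=="scene" else [0,0]))
E
```

```text
0.019728185719853363 [ 0.1 -0.2 -0.4]
[-1.  -1.1  0.4]
19.7917
top 1.4 -0.1 [377. 102.]
top 1.4 0.1 [32. 76.]
top 1.57 -0.1 [379.  66.]
top 1.57 0.1 [36. 41.]
top 1.7 -0.1 [380.  41.]
top 1.7 0.1 [39. 15.]
scene 1.4 -0.1 [434.  64.]
scene 1.4 0.1 [761. 108.]
scene 1.57 -0.1 [424.  86.]
scene 1.57 0.1 [757. 132.]
scene 1.7 -0.1 [416. 106.]
scene 1.7 0.1 [753. 154.]
```

View pics/c2.png

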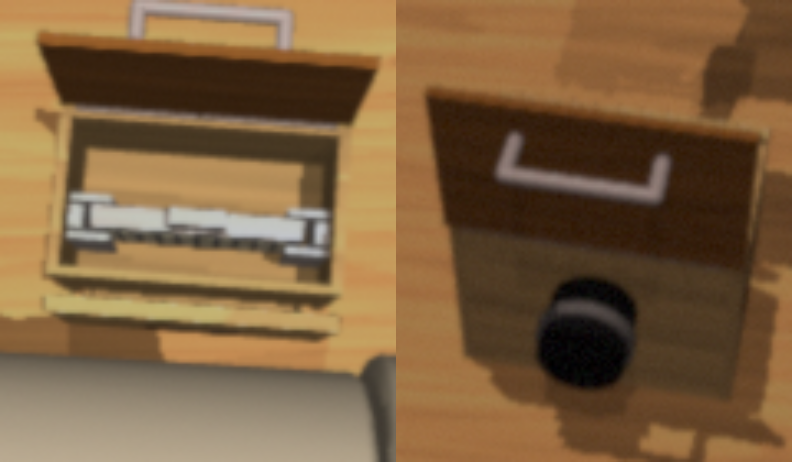

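The flap stands at about 1.6 rad. The filter plate is visible, with its tab around crop pixel (197,215). I still need to check the drawer closure and locate the tab numerically.

```bash
python3 - <<'E'
from h import *
f=lambda p:(np.array(p)+.5)/3.3-.5+np.array([190,130])
print("drawer outer",[bx(q).round(4).tolist() for q in onz("top",f([(50,314),(338,335)]),.144)])
print("drawer inner",[bx(q).round(4).tolist() for q in onz("top",f([(50,295),(338,316)]),.144)])
print("tab",[bx(q).round(4).tolist() for q in onz("top",f([(168,207),(225,211),(168,226),(225,230)]),.146)])
print("rim back/front",[bx(q).round(4).tolist() for q in onz("top",f([(62,115),(350,135),(48,275),(335,297)]),.150)])
im=cv2.imread("pics/t2.png")[130:270,190:310]
cv2.imwrite("pics/c3.png",cv2.resize(im[50:110],None,fx=6,fy=6,interpolation=cv2.INTER_NEAREST))
E
```

```text
drawer outer [[-0.0715, 0.0952, 0.144], [-0.0712, -0.099, 0.144]]
drawer inner [[-0.0587, 0.0965, 0.144], [-0.0585, -0.0983, 0.144]]
tab [[0.0068, 0.0219, 0.146], [0.007, -0.0171, 0.146], [-0.0062, 0.0208, 0.146], [-0.0061, -0.018, 0.146]]
rim back/front [[0.0644, 0.0992, 0.15], [0.0654, -0.0987, 0.15], [-0.0459, 0.0982, 0.15], [-0.0464, -0.0949, 0.15]]
```

View pics/c3.png

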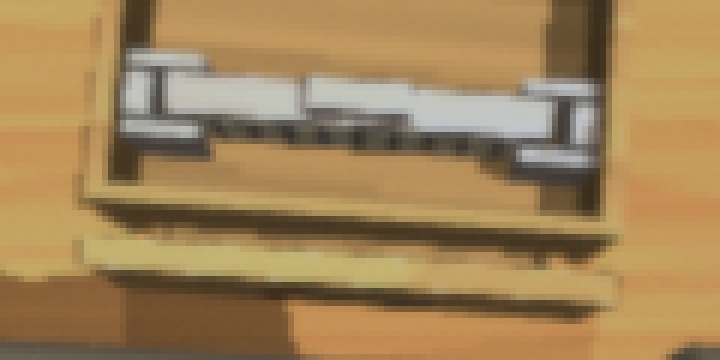

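The drawer front's outer face is at x ≈ -71 mm, so it is shut. The tab is centred at box (0, 2) mm. Next I'll grasp the tab along y and draw the plate up.

```bash
python3 - <<'E'
from h import *
arm.move_l(W([0,.0015,.30]),Rd(175),feed=.2)
arm.move_l(W([0,.0015,.16]),feed=.15)
f0=np.array(arm.current_force())
arm.move_l(W([0,.0015,.126]),feed=.06);print((np.array(arm.current_force())-f0).round(1))
arm.grip(.0);print("w",arm.current_width(),arm.current_grasp_force(),(np.array(arm.current_force())-f0).round(1))
for z in(.14,.18,.22,.26,.29):
    arm.move_l(W([0,.0015,z]),feed=.06);print(z,(np.array(arm.current_force())-f0).round(1),round(arm.current_width(),4))
print(arm.current_t(),bx(arm.current_ee_pos()).round(4))
cv2.imwrite("pics/s3.png",arm.snapshot("scene")[:,:,::-1])
E
```

```text
[-0.2  1.1  0.3]
w 0.03994378914604467 30.000429153442383 [-1.2  0.2  1.4]
0.14 [-0.7  1.  -3. ] 0.0395
0.18 [-0.9  0.9 -2.3] 0.0395
0.22 [-0.2  0.9 -1.5] 0.0394
0.26 [-1.1  1.6 -2.4] 0.0397
0.29 [-0.4  1.  -0. ] 0.04
26.6917 [-1.0e-04  1.5e-03  2.9e-01]
```

View pics/s3.png

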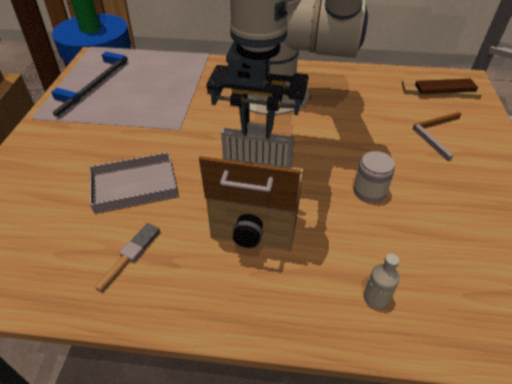

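The plate hangs level in the gripper above the box, at about (257,148). I'll carry it to the tray.

```bash
python3 - <<'E'
from h import *
R=Rd(202.3);t=np.array([.510,-.333,0])
p=np.array(arm.current_ee_pos());arm.move_l(p+[0,0,.03],feed=.08)
arm.move_l(t+[0,0,.32],R,feed=.12)
arm.move_l(t+[0,0,.195],feed=.08)
arm.sleep(1)
print(arm.current_t(),np.round(arm.current_ee_pos(),4),arm.current_width(),arm.current_joint_positions())
a=arm.snapshot("top");b=arm.snapshot("scene")
cv2.imwrite("pics/e.png",np.hstack([cv2.resize(a[130:320,190:460],None,fx=1.5,fy=1.5),cv2.resize(b[50:240,60:330],None,fx=1.5,fy=1.5)])[:,:,::-1][:,:800])
E
```

```text
33.1333 [ 0.51  -0.333  0.195] 0.039591385526080346 [-3.87571209e+01  2.80277396e+01  8.08160569e+01  3.17352255e-03
  7.11564761e+01 -1.51057704e+02]
```

View pics/e.png

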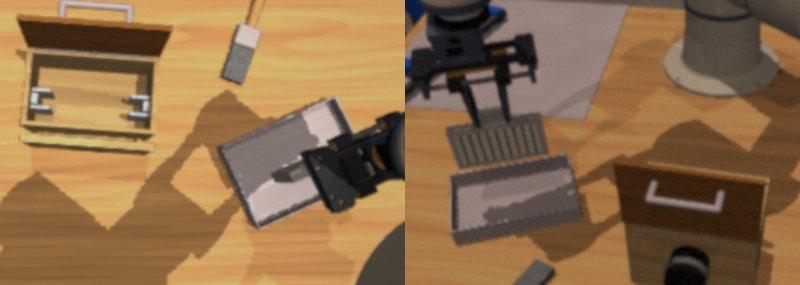

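The plate is above the tray's middle and parallel to its long side. The drawer is shut and the flap is up, so I'm handing in.

```bash
python3 -c "
from rig import arm
print(arm.sign_off())"
```

```text
the job is handed in; nothing more can be done
None
```

The job is handed in after about 33 s: the drawer is shut, the flap stands open by itself, and the filter plate is held upright and still over the middle of the tray, along its long side, about 75 mm above its rim.

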